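# Move the keyhole cover to the open mango well

### The job

The white cover is locked on the empty cold well while the well of diced mango stands open. Slide the cover towards the robot until its keyholes free the brass studs, lift it off, and lock it on the mango well: studs up through the keyholes, plate flat on the frame, then slid fully home so that the stud heads hold it, and let go. The mango well's stud frame has shifted sideways by an unknown amount, so feel for the studs; leave the bowl, lime, tacos, glass and bottle where they stand.

Things in the scene. Friction and masses are not known exactly. Their poses are not given: they have to be found in the camera images.
- cover: White cover plate, 140 (x) x 226 (y) x 5 mm, 0.45 kg, loose, red handle on top; starts home on the empty well. Origin: centre of its underside, z up. Two through keyholes centred at y = +95 and -95 mm: each an entry window from x = 6 to 30 mm, 22 mm wide in y, and from there a slot 14 mm wide to x = -4.5 mm. Home: stud stems at the slots' ends (x = 0 of the cover).
- handle (a point): Middle of the cover's red handle bar, 40 mm above the underside of the plate. The bar is 16 mm thick in the cover's x, 100 mm long in y and spans 30 to 50 mm above the underside, on two posts at y = +42 and -42 mm: pinch it across x from above.
- window (a point): Middle of the entry window of the cover's +y keyhole: x = 18, y = 95 mm, at the underside. With this point over a stud (and the other window over the other stud) the plate passes the heads; from there sliding the cover 18 mm along the well's +x brings it home.
- well_full: Cold well filled with yellow mango cubes, open at the start; fixed steel housing 150 (x) x 246 (y) x 80 mm tall, x pointing roughly away from the robot. Origin: centre of its underside. On its rim lies a dark flat frame with two upright brass studs.
- seat (a point): Centre of the mango well at the frame's top, 86 mm above the well's origin (cover's underside rests there). Studs at x = 0, y = +95 and -95 mm plus a shift: the stiff frame stands shifted along the well's y by -8 to +8 mm, NOT shown in any reported pose; see or feel for it. Stud stem 8 mm across; head 18 mm across, from 7.5 to 11.5 mm above the frame's top.
- well_empty: Identical well without contents, under the cover at the start; origin: centre of its underside. Its frame is not shifted: studs at x = 0, y = +95 and -95 mm.
- sauce_bowl: Bystander: small blue bowl, rim radius 42 mm, 45 mm tall, loose. Origin: centre of its underside.
- lime_half: Bystander: lime half, 56 mm across, 26 mm tall, loose. Origin: centre of its underside.
- taco_stand: Bystander: white stand with three tacos, 130 (x) x 240 (y) x 80 mm, loose. Origin: centre of its underside.
- glass: Bystander: empty drinking glass, rim radius 38 mm, 140 mm tall, loose. Origin: centre of its underside.
- bottle: Bystander: amber bottle, radius 30 mm, 180 mm tall, loose. Origin: centre of its underside.

How it is judged:
By the outcome, as a careful person would: the job done as asked, in the order asked, and still so for the second after the job is handed in, with the robot touching nothing.
It also fails if it takes over 48 s, if anything falls off the work surface, if the arm or the gripper's body presses on something with over 40 N, if the wrist force passes 120 N, or if a joint passes its speed limit or range.

### The arm

A 6-joint arm with a two-finger parallel gripper is mounted at the origin on the work surface. World frame = base frame: x ahead of the robot, y to its left, z up, the work surface at z = 0. Lengths are in m, angles in rad, forces in N, time in s.
With the tool pointing down it reaches from about 0.35 to 0.875 m from the base axis. Payload 15.5 kg.
Tool frame: the origin (TCP) lies midway between the tips of the shut fingers; the grasp point (between the pads) lies 19 mm behind it; z points along the fingers, y is the line along which they close (so a half turn about z gives the same grasp; the last joint's range is limited). The gripper opens to 85 mm and grips with 20 to 120 N. Pads are 22 mm wide; open, the fingers measure 114 mm over their backs; the gripper's body (76 mm by 85 mm) begins 54 mm behind the grasp point. The pads swing forward as they close: fully open they stand 13 mm farther back than shut.
Start: joints at [1.093, 0.494, 1.345, -0, 1.302, -0.096], TCP at [0.233, 0.58, 0.231] pointing down, gripper open.
Joint ranges: [-2.91, 2.91], [-0.82, 2.16], [0.22, 2.67], [-1.22, 4.37], [0.12, 2.79], [-3.08, 3.08]. Speed limits (rad/s): [1.89, 1.89, 2.57, 3.01, 3.01, 3.01].

### API

Orientations are given as a unit quaternion [x, y, z, w].
In Python, from station import r, cams, order gives the robot as it stands.
- The arm moves only by the tool move_arm, never from a script. Its argument "deltas" is a list of rows, each an object with "travel": the shift along the tool's x, y, z normalised to -1 to 1, where 1 is 0.04 m, a list of three; "roll": the turn about the tool's z normalised to -1 to 1, where 1 is 4 degrees. A call has 1 to 10 rows; each row shifts and turns the commanded pose from where the row before left it, along the tool's axes as they then stand; what a row does not reach is not made up. A row lasts 1/10 s, in which the tool goes at most 50 mm and 8.59 degrees, less where a joint would pass 70% of its speed; a pose out of reach is approached as far as the arm can. A call with a number of a shift or a turn outside -1 to 1 is refused whole. A call with a gripper value outside its range is refused whole. "claw" is the closure, from 0 (fully open) to 1 (shut), set as the call begins (left out, the last holds). The fingers move at their own pace and stop on an object; "squeeze" is the grip in N (left out, the last holds). Time passes only in rows, so rows that do not move let the fingers close. It gives the time, the measured TCP pose, the force, the opening and the grip force at its end, in the units of the state.
- r.get_obs(): the state, without advancing time (a new reading comes with each control period).
- cams.capture(name): name is "scene" or "top" or "wrist"; returns the picture (480x640x3 uint8, blue, green, red); there is no depth.
- cams.camera_info(name): a dict with "K" (3x3 intrinsics, pixels), "position" and "attitude" of the camera in the world. Camera axes: x right, y down, z forward; pixel columns grow to the right and rows downward; lengths in m; the calibration is good to about 2 mm. A picture is of the moment at which its call begins: read the wrist's pose just before it. camera_info takes no time and is no camera call; for the wrist camera it gives the pose at the moment of the call.
- order.sign_off(): hands the job in; it is judged then, once.
Trained networks look in the newest picture that a camera, given by its name, has taken for a name from the list of things; names that differ only in an ending like _2 or _b are one class to them, and where a whole thing is asked for, a point or a joint stands for the part that bears it (a point fixed in the world has none). Each returns a list of dicts, best first, with "score" (0 to 1); they miss things now and then, are a little off and sometimes report something else, mostly with a low value. They report only what shows in the picture. A call takes as long as a camera call.
- cams.find_in(target, camera): "location" ([x, y, z] in m, in world coordinates, good to about 4 mm: the middle of the surface that is visible of it).
- cams.trace(target, camera): "mask" (480x640 bool, what is visible of it).
The state is a dict: "time": time; "joints": joint angles; "joint_vel": joint speeds; "joint_efforts": joint torques, N m; "tool_pos": TCP position; "tool_rot": TCP orientation; "contact_force": force on the tool from outside, world axes, zero at the start; "wrist_torque": the same for the moment, N m; "finger_gap": finger opening in m; "grasp_force": force on a finger pad.
Only numpy, scipy, OpenCV 4.12 (cv2) and the standard library are available. Lean on these libraries where they do the work, as an engineer would, in place of code of your own. Each camera call takes 0.05 s, during which the arm holds its last target. There are 200 camera calls.

## Working session

There is one attempt and no reset: what is moved stays moved. The work goes in short steps, Python scripts to look and compute and a tool call to move; the robot and the scene stay as the last step left them, time stands still between calls to the robot, and variables do not carry over. Pictures are saved under pics/ and viewed, at most 10 in all, crops included, and the job is handed in when it is done.

Besides the shell and the picture viewer there is one more tool, called after "Request:" in YAML: its name, and indented under it one key for each argument. move_arm: Moves the arm, as the interface text tells. Its arguments: {"type":"object","properties":{"deltas":{"type":"array","items":{"type":"object","properties":{"travel":{"type":"array","items":{"type":"number"}},"roll":{"type":"number"}}}},"claw":{"type":"number"},"squeeze":{"type":"number"}},"required":["deltas"]}

```bash
mkdir -p pics; ls
python3 - <<'E'
from station import r,cams,order
import cv2
o=r.get_obs();print(o['tool_pos'],o['tool_rot'],o['time'])
for c in ['top','scene']:
    im=cams.capture(c);cv2.imwrite(f'pics/{c}0.png',im)
    i=cams.camera_info(c);print(c,i)
    for t in ['cover','handle','well_full','seat','well_empty','window','sauce_bowl','glass','bottle','lime_half','taco_stand']:
        try:
            for d in cams.find_in(t,c)[:2]: print(t,d['score'],d['location'])
        except Exception as e: print(t,e)
E
```

```text
pics
[0.23325771 0.57943983 0.23069758] [ 1.90228218e-01  9.81739697e-01 -5.98939636e-04 -1.82444948e-04] 0.0
top {'K': array([[562.42110927,   0.        , 318.44165129],
       [  0.        , 562.42110927, 240.35811627],
       [  0.        ,   0.        ,   1.        ]]), 'position': array([0.45545544, 0.06853738, 1.17527095]), 'attitude': array([-0.70000238,  0.71103935, -0.04503117,  0.04890704])}
cover 0.97 [0.5677, -0.2053, 0.0876]
handle 0.79 [0.565, -0.2064, 0.0905]
well_full 0.8 [0.5183, 0.2022, 0.0752]
seat 0.58 [0.5132, 0.2043, 0.0688]
well_empty 0.84 [0.5681, -0.1136, 0.0818]
window 0.73 [0.5667, -0.2084, 0.0955]
sauce_bowl 0.61 [0.5959, -0.0054, 0.0262]
bottle 0.59 [0.7452, 0.2036, 0.1197]
bottle 0.27 [0.7612, -0.2532, 0.0919]
lime_half 0.65 [0.3965, -0.006, 0.0272]
taco_stand 0.57 [0.7653, -0.0181, 0.0562]
scene {'K': array([[467.50995423,   0.        , 311.27670814],
       [  0.        , 467.50995423, 235.3662963 ],
       [  0.        ,   0.        ,   1.        ]]), 'position': array([0.95676075, 0.58065235, 0.78046754]), 'attitude': array([ 0.27954064,  0.88543176, -0.35341854, -0.11385504])}
cover 0.94 [0.584, -0.1904, 0.0899]
handle 0.92 [0.5838, -0.1909, 0.0874]
well_full 0.72 [0.5348, 0.228, 0.07]
seat 0.8 [0.5323, 0.2264, 0.0676]
seat 0.37 [0.7659, 0.2257, 0.1118]
well_empty 0.63 [0.6161, -0.1118, 0.0533]
window 0.7 [0.5762, -0.1888, 0.0901]
sauce_bowl 0.73 [0.59, -0.013, 0.0264]
glass 0.81 [0.7658, -0.2202, 0.0988]
bottle 0.65 [0.7668, 0.2258, 0.1117]
lime_half 0.66 [0.4045, 0.0033, 0.029]
lime_half 0.59 [0.5317, 0.2273, 0.0734]
taco_stand 0.74 [0.7727, -0.0032, 0.0549]
```

View pics/top0.png

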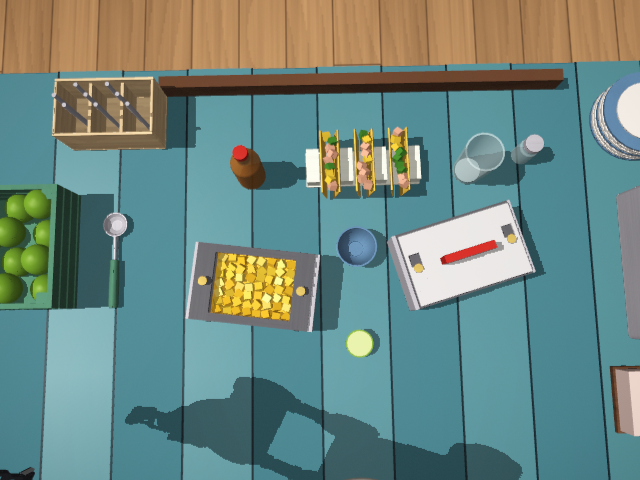

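View pics/scene0.png

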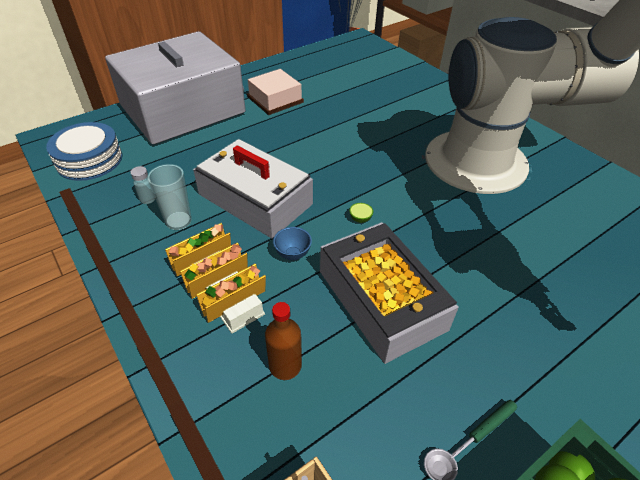

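The top picture shows the mango studs at (202,281) and (301,291), the cover studs at (418,268) and (511,238), and the red handle at (468,252). The scene picture shows the same things at (418,307), (361,238), (282,186), (222,156) and (252,162). Next I'll segment these and triangulate.

```bash
cat > h.py <<'E'
import numpy as np,cv2
from scipy.spatial.transform import Rotation as R
def ray(i,u):
    d=np.linalg.inv(i['K'])@[u[0],u[1],1]
    return i['position'],R.from_quat(i['attitude']).apply(d)
def at(i,u,z):
    p,d=ray(i,u);return p+d*(z-p[2])/d[2]
def proj(i,X):
    c=R.from_quat(i['attitude']).inv().apply(np.array(X)-i['position']);q=i['K']@c;return q[:2]/q[2]
def tri(rs):
    A=0;b=0
    for p,d in rs:
        d=d/np.linalg.norm(d);M=np.eye(3)-np.outer(d,d);A=A+M;b=b+M@p
    X=np.linalg.solve(A,b);return X,[np.linalg.norm((np.eye(3)-np.outer(d,d)/(d@d))@(X-p)) for p,d in rs]
def blob(im,c,w,kind):
    x0,y0=int(c[0]-w),int(c[1]-w);h=cv2.cvtColor(im[max(y0,0):y0+2*w,max(x0,0):x0+2*w],cv2.COLOR_BGR2HSV)
    H,S,V=[h[...,k].astype(int) for k in range(3)]
    m=((H<6)|(H>174))&(S>150)&(V>80) if kind=='red' else (H>12)&(H<32)&(S>70)&(V>90)
    n,l,st,ce=cv2.connectedComponentsWithStats(m.astype(np.uint8))
    if n<2:return None
    d=[np.hypot(*(ce[k]-w))-1e-1*st[k,4] if st[k,4]>8 else 1e9 for k in range(1,n)]
    k=1+int(np.argmin(d));ys,xs=np.nonzero(l==k)
    rc=cv2.minAreaRect(np.c_[xs,ys].astype(np.float32))
    off=np.array([max(x0,0),max(y0,0)])
    return ce[k]+off,st[k,4],np.array(rc[0])+off,rc[1],cv2.boxPoints(rc)+off
E
python3 - <<'E'
from h import *
from station import cams
T,S=cams.camera_info('top'),cams.camera_info('scene')
a,b=cv2.imread('pics/top0.png'),cv2.imread('pics/scene0.png')
for n,u,v,w in [('mL',(202,281),(418,307),9),('mR',(301,291),(361,238),9),('cL',(418,268),(282,186),8),('cR',(511,238),(222,156),8)]:
    p,q=blob(a,u,w,'y'),blob(b,v,w,'y')
    print(n,p[0].round(1),p[1],p[3],q[0].round(1),q[1],at(T,p[2],.0975).round(4),at(S,q[2],.0975).round(4),tri([ray(T,p[2]),ray(S,q[2])]))
p,q=blob(a,(468,252),35,'red'),blob(b,(252,162),25,'red')
print('handle',p,at(T,p[2],.136),[at(T,c,.136).round(4) for c in p[4]],at(S,q[2],.13))
E
```

```text
mL [201.9 280.2] 72 (9.0, 8.0) [415.8 304.1] 126 [0.5256 0.2978 0.0975] [0.5263 0.2943 0.0975] (array([0.52645084, 0.29620258, 0.09958747]), [np.float64(0.0015383435680316724), np.float64(0.0015383435680317802)])
mR [300.2 290.7] 73 (8.485280990600586, 9.192388534545898) [360.1 237.4] 57 [0.5031 0.1096 0.0975] [0.5026 0.1111 0.0975] (array([0.50258096, 0.11011781, 0.09673814]), [np.float64(0.0007088412469008032), np.float64(0.0007088412469006602)])
cL [418.1 267.4] 69 (9.0, 8.0) [282.  184.8] 40 [ 0.544  -0.1169  0.0975] [ 0.5434 -0.1164  0.0975] (array([ 0.543714  , -0.11658457,  0.0975912 ]), [np.float64(0.00039161245745576457), np.float64(0.0003916124574557487)])
cR [511.2 238. ] 69 (9.0, 8.0) [222.9 153.1] 33 [ 0.5982 -0.2993  0.0975] [ 0.5971 -0.2969  0.0975] (array([ 0.59742502, -0.29883305,  0.09678448]), [np.float64(0.0010994586065982822), np.float64(0.0010994586065981693)])
handle (array([468.38888889, 251.77333333]), np.int32(450), array([468.27162552, 251.77972794]), (7.928088188171387, 56.961341857910156), array([[439.92487001, 256.60919189],
       [494.22216415, 239.39296913],
       [496.6183815 , 246.95026398],
       [442.32108688, 264.16648865]])) [ 0.56862813 -0.20455146  0.136     ] [array([ 0.5605, -0.1516,  0.136 ]), array([ 0.591 , -0.2539,  0.136 ]), array([ 0.5768, -0.2576,  0.136 ]), array([ 0.5463, -0.1554,  0.136 ])] [ 0.57778207 -0.19088405  0.13      ]
```

Request:
move_arm:
  deltas:
    - {"travel": [0,0,-0.4],"roll": 1}
    - {"travel": [0,0,-0.4],"roll": 1}
    - {"travel": [0,0,-0.4],"roll": 1}
    - {"travel": [0,0,-0.4],"roll": 1}
    - {"travel": [0,0,-0.4],"roll": 1}
    - {"travel": [0,0,-0.4],"roll": 1}
    - {"travel": [0,0,-0.4],"roll": 1}
    - {"travel": [0,0,0],"roll": 1}
    - {"travel": [0,0,0],"roll": 1}
    - {"travel": [0,0,0],"roll": 1}
  claw: 0
  squeeze: 60

```text
time: 2.2
tool_pos: [0.2334, 0.5798, 0.3434]
tool_rot: [0.516, 0.857, 0.0, 0.0]
contact_force: [-0.1, 0.6, 0.2]
finger_gap: 0.0854
grasp_force: 0.0
```

Request:
move_arm:
  deltas:
    - {"travel": [0,0,0],"roll": 1}
    - {"travel": [0,0,0],"roll": 1}
    - {"travel": [0,0,0],"roll": 1}
    - {"travel": [0,0,0],"roll": 1}
    - {"travel": [0,0,0],"roll": 1}
    - {"travel": [0,0,0],"roll": 1}
    - {"travel": [0,0,0],"roll": 1}
    - {"travel": [0,0,0],"roll": 1}
    - {"travel": [0,0,0],"roll": 0.78}

```text
time: 3.1
tool_pos: [0.2334, 0.5797, 0.3433]
tool_rot: [0.75, 0.661, -0.0, 0.0]
contact_force: [-0.5, -0.2, -0.3]
finger_gap: 0.0855
grasp_force: 0.0
```

```bash
cat >> h.py <<'E'
def togo(o,target,ang):
    Rt=R.from_quat(o['tool_rot']);d=Rt.inv().apply(np.array(target)-o['tool_pos'])
    y=Rt.apply([0,1,0]);a=np.degrees(np.arctan2(y[1],y[0]))
    print('t',o['time'],'pos',o['tool_pos'].round(4),'z',Rt.apply([0,0,1]).round(3),'ya',a.round(2),'| travel mm',(d*1000).round(1),'units',(d/.04).round(2),'roll deg',round(a-ang,2),'F',np.round(o['contact_force'],1),'j',np.round(o['joints'],2))
E
python3 - <<'E'
from h import *
from station import r,cams
togo(r.get_obs(),[.515,.204,.35],-7)
i=cams.camera_info('wrist');print(i, R.from_quat(i['attitude']).as_matrix().round(2))
E
```

```text
t 3.1 pos [0.2334 0.5797 0.3433] z [-0. -0. -1.] ya -7.21 | travel mm [-337.4  326.5   -6.7] units [-8.44  8.16 -0.17] roll deg -0.21 F [-0.5 -0.2 -0.3] j [1.09 0.41 1.17 0.   1.55 1.22]
{'K': array([[332.83472815,   0.        , 319.29024828],
       [  0.        , 332.83472815, 240.80690387],
       [  0.        ,   0.        ,   1.        ]]), 'position': array([0.24055617, 0.64712099, 0.4855739 ]), 'attitude': array([ 0.98882359, -0.06205596, -0.00819502,  0.13531374])} [[ 0.99 -0.12 -0.03]
 [-0.12 -0.96 -0.27]
 [ 0.    0.27 -0.96]]
```

Request:
move_arm:
  deltas:
    - {"travel": [-0.7,0.68,0],"roll": 0}
    - {"travel": [-0.7,0.68,0]}
    - {"travel": [-0.7,0.68,0]}
    - {"travel": [-0.7,0.68,0]}
    - {"travel": [-0.7,0.68,0]}
    - {"travel": [-0.7,0.68,0.2]}
    - {"travel": [-0.7,0.68,0.4]}
    - {"travel": [-0.7,0.68,0.4]}
    - {"travel": [-0.7,0.68,0.4]}
    - {"travel": [-0.7,0.68,0.4]}

```text
$.deltas[1]: bad value
```

Request:
move_arm:
  deltas:
    - {"travel": [-0.7,0.68,0.3]}
    - {"travel": [-0.74,0.68,0.2]}
    - {"travel": [0,0,0]}
    - {"travel": [0,0,0]}

```text
$.deltas[0]: bad value
```

```bash
cat > look.py <<'E'
from h import *
from station import r,cams
import sys
def look(name,pts,cen,ang,zt=.25):
    o=r.get_obs();i=cams.camera_info('wrist');im=cams.capture('wrist');cv2.imwrite(f'pics/{name}.png',im)
    togo(o,cen+[zt],ang);P=[]
    for X in pts:
        u=proj(i,X);b=blob(im,u,22,'y');
        if b is None: print('none at',u);continue
        p=at(i,b[2],.0975);P.append(p);print('exp',u.round(1),'got',b[0].round(1),b[2].round(1),b[1],np.round(b[3],1),p.round(4))
    if len(P)==2:
        d=P[0]-P[1];print('mid',((P[0]+P[1])/2).round(4),'dist',np.hypot(*d[:2]).round(4),'xaxis deg',(np.degrees(np.arctan2(d[1],d[0]))-90).round(2))
    return o,i,im
E
python3 - <<'E'
from look import *
look('w1',[[.526,.297,.0975],[.503,.110,.0975]],[.515,.204],-7)
E
```

```text
t 3.1 pos [0.2334 0.5797 0.3433] z [-0. -0. -1.] ya -7.21 | travel mm [-337.4  326.5   93.3] units [-8.44  8.16  2.33] roll deg -0.21 F [-0.5 -0.2 -0.3] j [1.09 0.41 1.17 0.   1.55 1.22]
none at [556.86617675 383.29880457]
exp [533.6 487.9] got [529.5 479. ] [529.5 479. ] 2 [1. 0.] [0.4961 0.1287 0.0975]
```

View pics/w1.png

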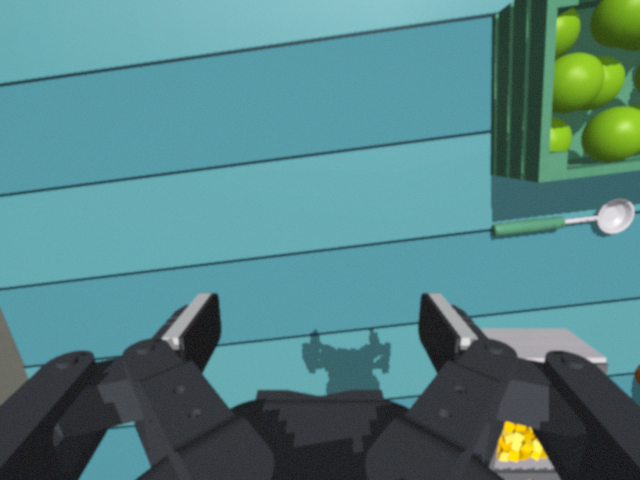

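The wrist view shows the gripper blocking rows below about 290, with the mango well only at (530,440). I need to stand about 50 mm short of the well's centre in tool x.

Request:
move_arm:
  deltas:
    - {"travel": [-0.6,0.68,0],"roll": 0}
    - {"travel": [-0.6,0.68,0],"roll": 0}
    - {"travel": [-0.6,0.68,0],"roll": 0}
    - {"travel": [-0.6,0.68,0],"roll": 0}
    - {"travel": [-0.6,0.68,0],"roll": 0}
    - {"travel": [-0.6,0.68,0.1],"roll": 0}
    - {"travel": [-0.6,0.68,0.2],"roll": 0}
    - {"travel": [-0.6,0.68,0.2],"roll": 0}
    - {"travel": [-0.6,0.68,0.2],"roll": 0}
    - {"travel": [-0.6,0.68,0.2],"roll": 0}

```text
time: 4.15
tool_pos: [0.4747, 0.3069, 0.3071]
tool_rot: [0.749, 0.663, 0.0, 0.0]
contact_force: [0.5, 1.8, 0.4]
finger_gap: 0.0848
grasp_force: 0.0
```

Request:
move_arm:
  deltas:
    - {"travel": [-0.6,0.68,0.1],"roll": 0}
    - {"travel": [-0.5,0.68,0.08],"roll": 0}
    - {"travel": [0,0,0],"roll": 0}
    - {"travel": [0,0,0],"roll": 0}

```text
time: 4.55
tool_pos: [0.5228, 0.2574, 0.2999]
tool_rot: [0.749, 0.662, -0.0, -0.0]
contact_force: [-1.5, -0.1, -0.5]
finger_gap: 0.0856
grasp_force: 0.0
```

Run:
```python
from look import *
look('w2',[[.526,.297,.0975],[.503,.110,.0975]],[.515,.204],-7)
```

```text
t 4.55 pos [0.5228 0.2574 0.2999] z [-0. -0. -1.] ya -7.08 | travel mm [-53.9  -1.1  49.9] units [-1.35 -0.03  1.25] roll deg -0.08 F [-1.5 -0.1 -0.5] j [0.35 0.38 1.35 0.   1.41 0.48]
exp [318.9 176.5] got [319.3 175.4] [319.  175.5] 296 [19. 18.] [0.5262 0.298  0.0975]
exp [319.  339.7] got [319.3 339.4] [319.5 339.5] 210 [15. 15.] [0.5036 0.1101 0.0975]
mid [0.5149 0.2041 0.0975] dist 0.1892 xaxis deg -6.88
```

View pics/w2.png

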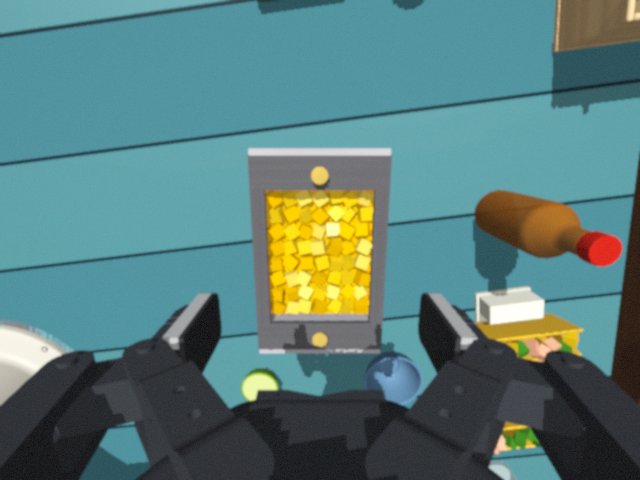

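Both mango studs are clearly visible at (319,175) and (319,339), and their spacing is right. Next I'll look at the cover's studs from the same relative pose.

Request:
move_arm:
  deltas:
    - {"travel": [0,0,0],"roll": -1}
    - {"travel": [0,0,0],"roll": -1}
    - {"travel": [0,0,0],"roll": -1}
    - {"travel": [0,0,0],"roll": -1}
    - {"travel": [0,0,0],"roll": -1}
    - {"travel": [0,0,0],"roll": -0.9}
    - {"travel": [-0.9,-0.2,0],"roll": 0}
    - {"travel": [-0.9,-0.2,0],"roll": 0}
    - {"travel": [-0.9,-0.2,0],"roll": 0}
    - {"travel": [-0.9,-0.2,0],"roll": 0}

```text
time: 5.6
tool_pos: [0.5322, 0.1105, 0.3004]
tool_rot: [0.597, 0.802, 0.0, 0.0]
contact_force: [1.0, 1.0, 0.3]
finger_gap: 0.0856
grasp_force: 0.0
```

Request:
move_arm:
  deltas:
    - {"travel": [-0.9,-0.2,0],"roll": 0}
    - {"travel": [-0.9,-0.2,0],"roll": 0}
    - {"travel": [-0.9,-0.2,0],"roll": 0}
    - {"travel": [-0.9,-0.2,0],"roll": 0}
    - {"travel": [-0.9,-0.2,0],"roll": 0}
    - {"travel": [-0.9,-0.2,0],"roll": 0}
    - {"travel": [-0.9,-0.15,0],"roll": 0}
    - {"travel": [-0.27,0,0],"roll": 0}
    - {"travel": [0,0,0],"roll": 0}
    - {"travel": [0,0,0],"roll": 0}

```text
time: 6.6
tool_pos: [0.5558, -0.1552, 0.3001]
tool_rot: [0.598, 0.802, 0.0, -0.0]
contact_force: [-0.8, 0.2, -0.2]
finger_gap: 0.0853
grasp_force: 0.0
```

Run:
```python
from look import *
o,i,im=look('w3',[[.544,-.117,.0975],[.5974,-.2985,.0975]],[.571,-.2078],16.5)
b=blob(im,proj(i,[.571,-.2078,.136]),70,'red');print(b);print([at(i,c,.136).round(4) for c in b[4]],at(i,b[2],.136))
```

```text
t 6.6 pos [ 0.5558 -0.1552  0.3001] z [-0.  0. -1.] ya 16.61 | travel mm [-54.7  -0.5  50.1] units [-1.37 -0.01  1.25] roll deg 0.11 F [-0.8  0.2 -0.2] j [-0.38  0.37  1.37  0.    1.41 -0.67]
exp [320.  176.8] got [319.9 177.2] [320. 177.] 243 [16. 16.] [ 0.544  -0.1172  0.0975]
exp [319.2 340.4] got [319.3 340.2] [319.  340.5] 168 [13. 14.] [ 0.5972 -0.2987  0.0975]
mid [ 0.5706 -0.208   0.0975] dist 0.1891 xaxis deg 16.32
(array([317.73846154, 271.18461538]), np.int32(1365), array([318. , 271.5]), (99.0, 14.0), array([[311., 222.],
       [325., 222.],
       [325., 321.],
       [311., 321.]]))
[array([ 0.5469, -0.1566,  0.136 ]), array([ 0.5595, -0.1528,  0.136 ]), array([ 0.5897, -0.252 ,  0.136 ]), array([ 0.5759, -0.2561,  0.136 ])] [ 0.56737464 -0.20226727  0.136     ]
```

View pics/w3.png

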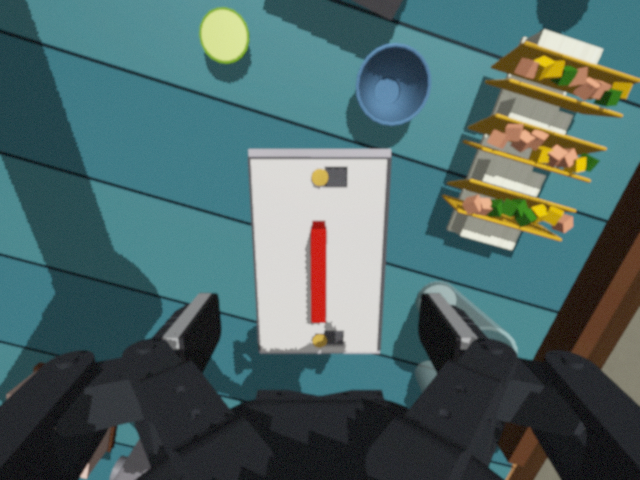

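The wrist view shows the cover's studs at (320,177) and (319,340), with the dark windows on the far (+x) side of them and the handle at (318,271). The geometry agrees with what I measured, so I'll descend and grasp.

Request:
move_arm:
  deltas:
    - {"travel": [-0.5,0,0.6],"roll": 0}
    - {"travel": [-0.5,0,0.6],"roll": 0}
    - {"travel": [-0.37,-0.02,0.6],"roll": 0}
    - {"travel": [0,0,0.6],"roll": 0}
    - {"travel": [0,0,0.6],"roll": 0}
    - {"travel": [0,0,0.6],"roll": 0}
    - {"travel": [0,0,0.6],"roll": 0}
    - {"travel": [0,0,0.4],"roll": 0}
    - {"travel": [0,0,0.23],"roll": 0}
    - {"travel": [0,0,0],"roll": 0}

```text
time: 7.65
tool_pos: [0.5704, -0.2081, 0.1062]
tool_rot: [0.597, 0.802, -0.0, -0.001]
contact_force: [0.7, 0.8, 0.5]
finger_gap: 0.0856
grasp_force: 0.0
```

Request:
move_arm:
  deltas:
    - {"travel": [0,0,0],"roll": 0}
    - {"travel": [0,0,0],"roll": 0}
    - {"travel": [0,0,0],"roll": 0}
    - {"travel": [0,0,0],"roll": 0}
    - {"travel": [0,0,0],"roll": 0}
    - {"travel": [0,0,0],"roll": 0}
    - {"travel": [0,0,0],"roll": 0}
    - {"travel": [0,0,0],"roll": 0}
  claw: 1
  squeeze: 80

```text
time: 8.45
tool_pos: [0.5709, -0.2095, 0.1074]
tool_rot: [0.598, 0.801, 0.0, 0.0]
contact_force: [-1.2, -0.0, 6.9]
finger_gap: 0.015
grasp_force: 79.3
```

Request:
move_arm:
  deltas:
    - {"travel": [0,-0.15,0],"roll": 0}
    - {"travel": [0,-0.15,0],"roll": 0}
    - {"travel": [0,-0.15,0],"roll": 0}
    - {"travel": [0,0,0],"roll": 0}
    - {"travel": [0,0,0],"roll": 0}

```text
time: 8.95
tool_pos: [0.5533, -0.215, 0.1074]
tool_rot: [0.598, 0.801, -0.0, 0.0]
contact_force: [-2.7, -3.4, 9.9]
finger_gap: 0.0148
grasp_force: 79.9
```

Run:
```python
from h import *
from station import r,cams
o=r.get_obs();togo(o,[.5709,-.2095,.1074],16.5);print(o['wrist_torque'],o['grasp_force'])
```

```text
t 8.95 pos [ 0.5533 -0.215   0.1074] z [ 0.    -0.001 -1.   ] ya 16.54 | travel mm [ 0.3 18.4  0. ] units [0.01 0.46 0.  ] roll deg 0.04 F [-2.7 -3.4  9.9] j [-0.47  0.59  1.56 -0.    0.99 -0.76]
[-0.35521206  0.43454406 -0.02054096] 79.93756055831909
```

Request:
move_arm:
  deltas:
    - {"travel": [0,0,-0.05],"roll": 0}
    - {"travel": [0,0,-0.05],"roll": 0}
    - {"travel": [0,0,-0.05],"roll": 0}
    - {"travel": [0,0,0],"roll": 0}

```text
time: 9.35
tool_pos: [0.5535, -0.2144, 0.113]
tool_rot: [0.598, 0.802, -0.0, -0.0]
contact_force: [-0.5, 0.5, -4.6]
finger_gap: 0.0147
grasp_force: 78.1
```

Request:
move_arm:
  deltas:
    - {"travel": [0,0,-0.1],"roll": 0}
    - {"travel": [0,0,-0.1],"roll": 0}
    - {"travel": [0,0,-0.1],"roll": 0}
    - {"travel": [0,0,0],"roll": 0}

```text
time: 9.75
tool_pos: [0.5538, -0.2147, 0.1256]
tool_rot: [0.598, 0.802, 0.0, 0.001]
contact_force: [-0.0, 0.8, -4.5]
finger_gap: 0.0149
grasp_force: 78.0
```

Run:
```python
from h import *
from station import r,cams
o=r.get_obs();togo(o,[.5709,-.2095,.1074],16.5);print(o['wrist_torque'],o['grasp_force'])
im=cams.capture('scene');cv2.imwrite('pics/s1.png',cv2.resize(im[120:270,160:360],(800,600)))
```

```text
t 9.75 pos [ 0.5538 -0.2147  0.1256] z [ 0.001 -0.    -1.   ] ya 16.55 | travel mm [ 0.1 17.8 18.2] units [0.   0.45 0.46] roll deg 0.05 F [-0.   0.8 -4.5] j [-0.47  0.57  1.54 -0.    1.03 -0.76]
[ 0.01924098 -0.02505505 -0.00522142] 78.0421507358551
```

View pics/s1.png

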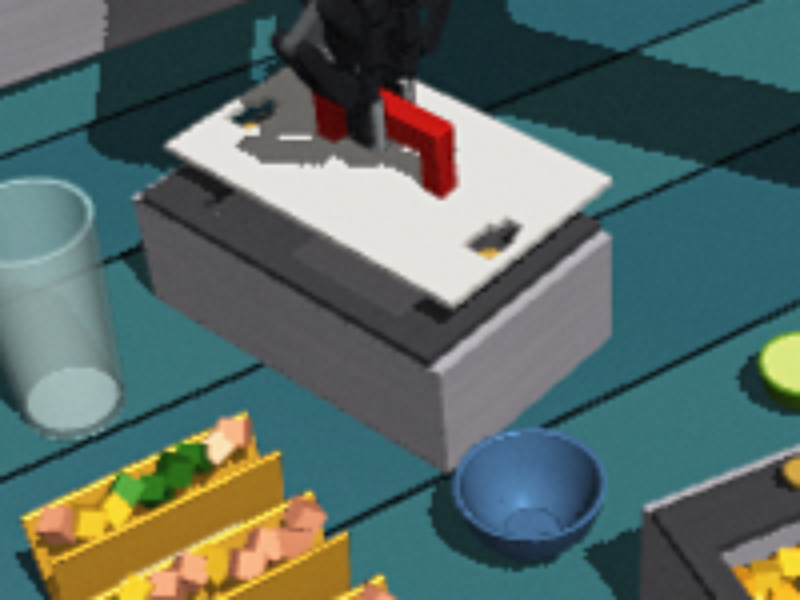

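The cover is free of the studs, which show through its windows, and the wrist carries 4.5 N, which is its weight. I'll lift it and carry it over.

Request:
move_arm:
  deltas:
    - {"travel": [0,0,-0.5],"roll": 0}
    - {"travel": [0,0,-0.5],"roll": 0}
    - {"travel": [0,0,-0.5],"roll": 0.6}
    - {"travel": [0,0,-0.4],"roll": 0.8}
    - {"travel": [0,0,0],"roll": 0.8}
    - {"travel": [0,0,0],"roll": 0.8}
    - {"travel": [0,0,0],"roll": 0.8}
    - {"travel": [0,0,0],"roll": 0.8}
    - {"travel": [0,0,0],"roll": 0.8}
    - {"travel": [0,0,0],"roll": 0.46}

```text
time: 10.8
tool_pos: [0.5534, -0.2144, 0.2007]
tool_rot: [0.749, 0.662, -0.0, -0.0]
contact_force: [0.3, 0.2, -4.6]
finger_gap: 0.0152
grasp_force: 78.8
```

Request:
move_arm:
  deltas:
    - {"travel": [0.4,-0.1,0],"roll": 0}
    - {"travel": [0.7,-0.2,0],"roll": 0}
    - {"travel": [0.8,-0.2,0],"roll": 0}
    - {"travel": [0.8,-0.2,0],"roll": 0}
    - {"travel": [0.8,-0.2,0],"roll": 0}
    - {"travel": [0.8,-0.2,0],"roll": 0}
    - {"travel": [0.8,-0.2,0],"roll": 0}
    - {"travel": [0.8,-0.2,0],"roll": 0}
    - {"travel": [0.8,-0.2,0],"roll": 0}
    - {"travel": [0.8,-0.2,0],"roll": 0}

```text
time: 11.8
tool_pos: [0.5132, 0.0942, 0.2009]
tool_rot: [0.748, 0.664, -0.0, -0.0]
contact_force: [0.7, 0.7, -4.6]
finger_gap: 0.0147
grasp_force: 78.8
```

Request:
move_arm:
  deltas:
    - {"travel": [0.8,-0.2,0],"roll": 0}
    - {"travel": [0.8,-0.2,0],"roll": 0}
    - {"travel": [0.7,-0.2,0],"roll": 0}
    - {"travel": [0.4,-0.18,0],"roll": 0}
    - {"travel": [0,0,0],"roll": 0}
    - {"travel": [0,0,0],"roll": 0}

```text
time: 12.4
tool_pos: [0.4956, 0.2038, 0.2008]
tool_rot: [0.748, 0.664, -0.0, -0.0]
contact_force: [0.1, -0.7, -4.5]
finger_gap: 0.0147
grasp_force: 78.8
```

```bash
cat > st.py <<'E'
from h import *
from station import r,cams
def st():
    o=r.get_obs();x=np.array([.9928,-.12,0]);y=np.array([.12,.9928,0]);d=o['tool_pos']-[.5147,.2026,.1074]
    print('cover rel home mm: x',(d@x*1000).round(1),'y',(d@y*1000).round(1),'z',(d[2]*1000).round(1),'F',(o['contact_force']@x).round(1),(o['contact_force']@y).round(1),o['contact_force'][2].round(1),'T',o['wrist_torque'].round(2))
    togo(o,[.4968,.2048,.1074],-6.9)
E
python3 -c "from st import *;st()"
```

```text
cover rel home mm: x -19.1 y -1.2 z 93.4 F 0.2 -0.7 -4.5 T [-0.04 -0.02 -0.04]
t 12.4 pos [0.4956 0.2038 0.2008] z [-0. -0. -1.] ya -6.81 | travel mm [ 1.2  1.1 93.4] units [0.03 0.03 2.34] roll deg 0.09 F [ 0.1 -0.7 -4.5] j [ 0.28  0.4   1.6  -0.    1.13  0.4 ]
```

Request:
move_arm:
  deltas:
    - {"travel": [0.03,0.03,0.4],"roll": 0.02}
    - {"travel": [0,0,0.5],"roll": 0}
    - {"travel": [0,0,0.5],"roll": 0}
    - {"travel": [0,0,0.4],"roll": 0}
    - {"travel": [0,0,0.18],"roll": 0}
    - {"travel": [0,0,0],"roll": 0}
    - {"travel": [0,0,0],"roll": 0}

```text
time: 13.1
tool_pos: [0.4978, 0.2043, 0.1223]
tool_rot: [0.749, 0.663, 0.0, 0.0]
contact_force: [-0.2, 0.1, -4.4]
finger_gap: 0.0148
grasp_force: 78.6
```

Run:
```python
from st import *
st()
a=cams.capture('top');b=cams.capture('scene')
cv2.imwrite('pics/d1.png',np.vstack([cv2.resize(a[230:342,170:340],(790,300)),cv2.resize(b[200:350,300:470],(790,300))]))
```

```text
cover rel home mm: x -17.0 y -0.4 z 14.9 F -0.3 0.1 -4.4 T [-0.   -0.04 -0.04]
t 13.1 pos [0.4978 0.2043 0.1223] z [ 0.001  0.    -1.   ] ya -6.99 | travel mm [ 0.4 -1.1 14.9] units [ 0.01 -0.03  0.37] roll deg -0.09 F [-0.2  0.1 -4.4] j [ 0.28  0.51  1.68 -0.    0.95  0.4 ]
```

View pics/d1.png

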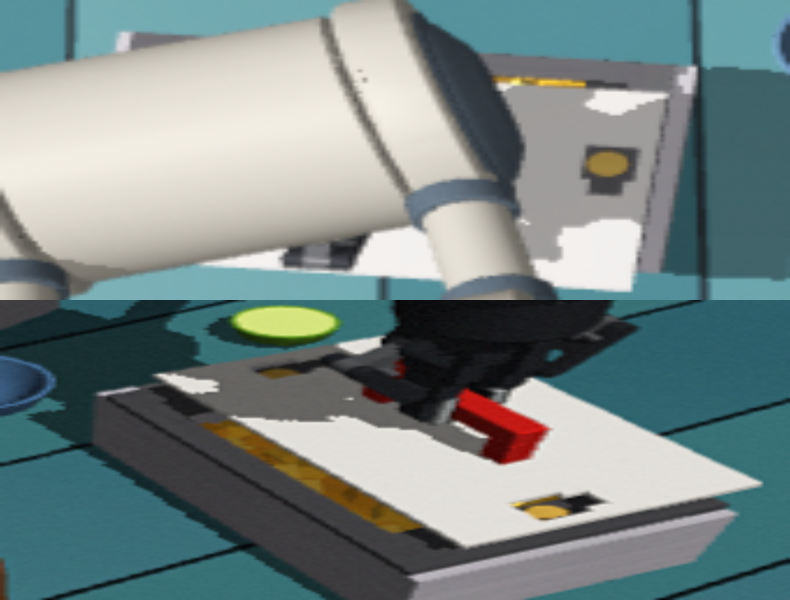

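The top crop shows a stud head centred in its window at (607,165). The scene crop shows the other stud under its window at (547,511). I'll lower gently.

Request:
move_arm:
  deltas:
    - {"travel": [0,-0.02,0.06],"roll": 0}
    - {"travel": [0,0,0.06],"roll": 0}
    - {"travel": [0,0,0.06],"roll": 0}
    - {"travel": [0,0,0],"roll": 0}

```text
time: 13.6
tool_pos: [0.4964, 0.2045, 0.1142]
tool_rot: [0.749, 0.663, -0.0, -0.0]
contact_force: [0.6, 0.7, -4.5]
finger_gap: 0.0148
grasp_force: 78.7
```

Request:
move_arm:
  deltas:
    - {"travel": [0,0,0.06],"roll": 0}
    - {"travel": [0,0,0.06],"roll": 0}
    - {"travel": [0,0,0],"roll": 0}

```text
time: 13.9
tool_pos: [0.4964, 0.2045, 0.1093]
tool_rot: [0.749, 0.663, -0.0, -0.0]
contact_force: [-0.6, -0.2, -5.2]
finger_gap: 0.0149
grasp_force: 78.7
```

```bash
python3 -c "from st import *;st()"
```

```text
cover rel home mm: x -18.4 y -0.3 z 1.9 F -0.6 -0.2 -5.2 T [0.04 0.01 0.03]
t 13.9 pos [0.4964 0.2045 0.1093] z [-0.001 -0.    -1.   ] ya -6.97 | travel mm [0.3 0.3 1.9] units [0.01 0.01 0.05] roll deg -0.07 F [-0.6 -0.2 -5.2] j [ 0.28  0.53  1.7  -0.    0.92  0.4 ]
```

Request:
move_arm:
  deltas:
    - {"travel": [0,0,0.03],"roll": 0}
    - {"travel": [0,0,0.02],"roll": 0}
    - {"travel": [0,0,0],"roll": 0}

```text
time: 14.2
tool_pos: [0.4965, 0.2046, 0.1076]
tool_rot: [0.749, 0.663, -0.0, -0.0]
contact_force: [-0.2, 1.0, -4.1]
finger_gap: 0.0147
grasp_force: 78.7
```

```bash
python3 -c "from st import *;st()"
```

```text
cover rel home mm: x -18.3 y -0.2 z 0.2 F -0.3 1.0 -4.1 T [-0.01  0.02  0.01]
t 14.2 pos [0.4965 0.2046 0.1076] z [-0. -0. -1.] ya -6.97 | travel mm [0.3 0.2 0.2] units [0.01 0.01 0.  ] roll deg -0.07 F [-0.2  1.  -4.1] j [0.28 0.53 1.7  0.   0.91 0.4 ]
```

Request:
move_arm:
  deltas:
    - {"travel": [0,0,0.02],"roll": 0}
    - {"travel": [0,0,0],"roll": 0}

```text
time: 14.4
tool_pos: [0.4967, 0.2046, 0.1074]
tool_rot: [0.749, 0.663, 0.0, 0.0]
contact_force: [-4.0, -1.1, 6.1]
finger_gap: 0.015
grasp_force: 80.3
```

Request:
move_arm:
  deltas:
    - {"travel": [0,0.1,0],"roll": 0}
    - {"travel": [0,0.1,0],"roll": 0}
    - {"travel": [0,0.1,0],"roll": 0}
    - {"travel": [0,0,0],"roll": 0}

```text
time: 14.8
tool_pos: [0.5079, 0.2031, 0.1074]
tool_rot: [0.749, 0.663, -0.0, -0.0]
contact_force: [-6.4, -0.3, 10.8]
finger_gap: 0.0147
grasp_force: 80.9
```

```bash
python3 -c "from st import *;st()"
```

```text
cover rel home mm: x -6.8 y -0.3 z -0.0 F -6.3 -1.1 10.8 T [-0.06  1.1  -0.05]
t 14.8 pos [0.5079 0.2031 0.1074] z [-0.001  0.    -1.   ] ya -6.97 | travel mm [  0.3 -11.3  -0. ] units [ 0.01 -0.28 -0.  ] roll deg -0.07 F [-6.4 -0.3 10.8] j [0.27 0.54 1.67 0.   0.93 0.39]
```

Sliding freely at frame height. I'll push on until the stem meets the slot's end.

Request:
move_arm:
  deltas:
    - {"travel": [0,0.08,0],"roll": 0}
    - {"travel": [0,0.06,0],"roll": 0}
    - {"travel": [0,0.03,0],"roll": 0}
    - {"travel": [0,0,0],"roll": 0}

```text
time: 15.2
tool_pos: [0.5141, 0.2024, 0.1074]
tool_rot: [0.749, 0.663, -0.001, -0.001]
contact_force: [-11.1, 0.9, 11.9]
finger_gap: 0.0147
grasp_force: 81.3
```

```bash
python3 -c "from st import *;st()"
```

```text
cover rel home mm: x -0.6 y -0.3 z -0.0 F -11.2 -0.4 11.9 T [0.14 1.56 0.  ]
t 15.2 pos [0.5141 0.2024 0.1074] z [-0.002  0.    -1.   ] ya -6.97 | travel mm [  0.3 -17.5   0. ] units [ 0.01 -0.44  0.  ] roll deg -0.07 F [-11.1   0.9  11.9] j [0.27 0.55 1.66 0.   0.94 0.39]
```

Request:
move_arm:
  deltas:
    - {"travel": [0,0.03,0],"roll": 0}
    - {"travel": [0,0,0],"roll": 0}
    - {"travel": [0,0,0],"roll": 0}

```text
time: 15.5
tool_pos: [0.5152, 0.2023, 0.1074]
tool_rot: [0.749, 0.663, -0.001, -0.001]
contact_force: [-10.4, 0.3, 13.1]
finger_gap: 0.0146
grasp_force: 81.3
```

Request:
move_arm:
  deltas:
    - {"travel": [0,0.02,0],"roll": 0}
    - {"travel": [0,0,0],"roll": 0}
    - {"travel": [0,0,0],"roll": 0}

```text
time: 15.8
tool_pos: [0.5159, 0.2021, 0.1074]
tool_rot: [0.749, 0.663, -0.001, -0.001]
contact_force: [-11.4, 0.6, 12.8]
finger_gap: 0.0148
grasp_force: 81.4
```

```bash
python3 -c "from st import *;st()"
```

```text
cover rel home mm: x 1.3 y -0.3 z -0.0 F -11.4 -0.7 12.8 T [0.1  1.69 0.01]
t 15.8 pos [0.5159 0.2021 0.1074] z [-0.002  0.    -1.   ] ya -6.97 | travel mm [  0.3 -19.3  -0. ] units [ 0.01 -0.48 -0.  ] roll deg -0.07 F [-11.4   0.6  12.8] j [0.27 0.55 1.66 0.   0.94 0.39]
```

Request:
move_arm:
  deltas:
    - {"travel": [0,0.02,0],"roll": 0}
    - {"travel": [0,0,0],"roll": 0}
    - {"travel": [0,0,0],"roll": 0}

```text
time: 16.1
tool_pos: [0.5164, 0.2021, 0.1074]
tool_rot: [0.749, 0.663, -0.001, -0.001]
contact_force: [-13.4, 1.5, 15.3]
finger_gap: 0.0148
grasp_force: 81.6
```

Request:
move_arm:
  deltas:
    - {"travel": [0,0.02,0],"roll": 0}
    - {"travel": [0,0,0],"roll": 0}
    - {"travel": [0,0,0],"roll": 0}

```text
time: 16.4
tool_pos: [0.5165, 0.2021, 0.1074]
tool_rot: [0.749, 0.663, -0.001, -0.001]
contact_force: [-17.0, 3.4, 18.7]
finger_gap: 0.0146
grasp_force: 82.2
```

```bash
python3 -c "from st import *;st()"
```

```text
cover rel home mm: x 1.8 y -0.3 z -0.0 F -17.3 1.4 18.7 T [ 0.47  2.65 -0.06]
t 16.4 pos [0.5165 0.2021 0.1074] z [-0.004  0.    -1.   ] ya -6.96 | travel mm [  0.3 -19.9   0. ] units [ 0.01 -0.5   0.  ] roll deg -0.06 F [-17.    3.4  18.7] j [0.26 0.55 1.65 0.   0.94 0.39]
```

The tool stopped 1.8 mm past the estimated home and the force is rising, so the stems are at the slot ends. I'll relax the push, let go and back off.

Request:
move_arm:
  deltas:
    - {"travel": [0,-0.02,-0.01],"roll": 0}
    - {"travel": [0,0,0],"roll": 0}

```text
time: 16.6
tool_pos: [0.5165, 0.2021, 0.1074]
tool_rot: [0.749, 0.663, -0.001, -0.001]
contact_force: [-11.1, 2.5, 6.8]
finger_gap: 0.0148
grasp_force: 80.4
```

Request:
move_arm:
  deltas:
    - {"travel": [0,0,0],"roll": 0}
    - {"travel": [0,0,0],"roll": 0}
    - {"travel": [0,0,0],"roll": 0}
    - {"travel": [0,0,0],"roll": 0}
    - {"travel": [0,0,0],"roll": 0}
    - {"travel": [0,0,0],"roll": 0}
    - {"travel": [0,0,0],"roll": 0}
    - {"travel": [0,0,0],"roll": 0}
  claw: 0

```text
time: 17.4
tool_pos: [0.5181, 0.2019, 0.1073]
tool_rot: [0.749, 0.663, 0.0, 0.0]
contact_force: [0.8, 0.4, 0.1]
finger_gap: 0.0853
grasp_force: 0.0
```

Request:
move_arm:
  deltas:
    - {"travel": [0,0,-0.3],"roll": 0}
    - {"travel": [0,0,-0.5],"roll": 0}
    - {"travel": [0,0,-0.7],"roll": 0}
    - {"travel": [0,0,-0.8],"roll": 0}
    - {"travel": [0.3,0,-0.8],"roll": 0}
    - {"travel": [0.5,0,-0.8],"roll": 0}
    - {"travel": [0.5,0,-0.6],"roll": 0}
    - {"travel": [0,0,-0.3],"roll": 0}
    - {"travel": [0,0,0],"roll": 0}
    - {"travel": [0,0,0],"roll": 0}

```text
time: 18.4
tool_pos: [0.5239, 0.2528, 0.2987]
tool_rot: [0.749, 0.663, -0.0, -0.0]
contact_force: [-0.1, -0.2, -1.2]
finger_gap: 0.0857
grasp_force: 0.0
```

Run:
```python
from look import *
o,i,im=look('w4',[[.526,.297,.0975],[.503,.110,.0975]],[.515,.204],-7)
b=cams.capture('scene')
cv2.imwrite('pics/f1.png',np.hstack([cv2.resize(im[120:380,220:420],(400,520)),cv2.resize(b[200:360,300:470],(400,520))]))
```

```text
t 18.4 pos [0.5239 0.2528 0.2987] z [-0.001 -0.001 -1.   ] ya -6.98 | travel mm [-49.5  -2.8  48.8] units [-1.24 -0.07  1.22] roll deg 0.02 F [-0.1 -0.2 -1.2] j [ 0.35  0.37  1.36 -0.    1.41  0.47]
exp [317.4 172.1] got [318.4 171.1] [318.5 171.5] 250 [17. 17.] [0.5272 0.2975 0.0975]
exp [317.5 336.8] got [318.3 336.1] [318.5 336. ] 160 [15. 12.] [0.5043 0.1109 0.0975]
mid [0.5158 0.2042 0.0975] dist 0.188 xaxis deg -6.98
```

View pics/f1.png

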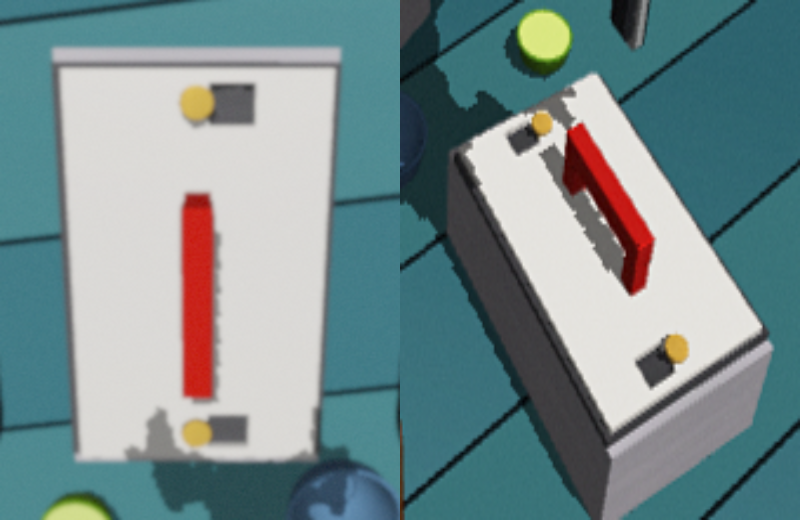

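The plate lies flat, with the stud heads at the slot ends (crop pixels (197,104) and (197,432)), matching how the cover sat at the start. The bowl and lime are in their places. I'll hand it in.

```bash
python3 -c "
from station import order
print(order.sign_off())"
```

```text
the job is handed in; nothing more can be done
None
```

The white cover is locked on the mango well, lying flat with both stud heads at the slot ends, and the gripper has let go; I handed the job in after about 18.5 s.

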